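# Turn the reversible jaw plate round on its locating pins

## Robot

A 6-joint arm with a two-finger parallel gripper is mounted at the origin on a cart in front of the work surface, level with it; the furniture and walls round the work are solid. World frame = base frame: x ahead of the robot, y to its left, z up, the work surface at z = 0. Lengths are in m, angles in rad, forces in N, time in s.
With the tool pointing down it reaches from about 0.4 to 0.825 m from the base axis. Payload 7 kg.
Tool frame: the origin (TCP) lies at the very end of the fingers, on their centre line; the grasp point (between the pads) lies 19 mm behind it; z points along the fingers, y is the line along which they close (so a half turn about z gives the same grasp; the last joint's range is limited). The gripper opens to 85 mm and grips with 20 to 120 N. Pads are 22 mm wide; open, the fingers measure 114 mm over their backs; the gripper's body (76 mm by 85 mm) begins 54 mm behind the grasp point. The pads swing forward as they close: fully open they stand 13 mm farther back than shut.
Start: joints at [1.427, 0.359, 0.012, 0, -1.224, -0.288], TCP at [0.282, 0.613, 0.231] pointing down, gripper open.
Joint ranges: [-3.07, 3.07], [-1.43, 2.12], [-1.02, 1.25], [-3.03, 1.67], [-3.05, -0], [-3.03, 3.03]. Speed limits (rad/s): [2.39, 2.39, 3.01, 3.14, 3.14, 3.14].

## Interface

Orientations are given as [roll, pitch, yaw] about the fixed x, y, z axes, in that order (R = Rz(yaw) Ry(pitch) Rx(roll)).
In Python, from cell import ctrl, eyes gives the robot as it stands. The module is installed in compiled form; this text tells all that it offers.
- The arm moves only by the tool send_rows, never from a script. Its argument "motion" is a list of rows, each a list of 4 numbers: the shift along the tool's x, y, z in mm, then the turn about the tool's z in rad. A call has 1 to 12 rows; each row is the pose to reach, as a shift and turn from the pose commanded when the call began, along the tool's axes at that moment; what a row does not reach only later rows make up. A row lasts 1/8 s, in which the tool goes at most 62.5 mm and 10.7 degrees, less where a joint would pass 70% of its speed; a pose out of reach is approached as far as the arm can. A call with a gripper value outside its range is refused whole. "hand" is the opening, from 0 (shut) to 1 (fully open), set as the call begins (left out, the last holds). The fingers move at their own pace and stop on an object; "squeeze" is the grip in N (left out, the last holds). Time passes only in rows, so rows that repeat a pose let the fingers close. It gives the time, the measured TCP pose, the force, the opening and the grip force at its end, in the units of the state.
- ctrl.read_state(): the state, without advancing time (a new reading comes with each control period).
- eyes.camera(name): name is "side" or "top"; returns a dict with "frame" (400x640x3 uint8, blue, green, red), "depth" (400x640 float32, m along the optical axis (not along the pixel's ray), 0 where there is no reading), "fx", "fy", "cx", "cy" (pixels), "k1" (the pictures are not rectified: a ray, as slopes to the right and down, at radius r is drawn at 1 + k1 r^2 times it, then the intrinsics apply), "rvec" (rotation vector, rad) and "tvec" (3), from world to camera coordinates, as OpenCV has them. Camera axes: x right, y down, z forward; pixel columns grow to the right and rows downward; lengths in m; the calibration is good to about 2 mm. A picture is of the moment at which its call begins.
- ctrl.job_done(): hands the job in; it is judged then, once.
The state is a dict: "clock": time; "q": joint angles; "qvel": joint speeds; "joint_torque": joint torques, N m; "eef_pos": TCP position; "ee_rot": TCP orientation; "force": force on the tool from outside, world axes, zero at the start; "wrist_torque": the same for the moment, N m; "opening": finger opening in m; "gripper_force": force on a finger pad.
Only numpy, scipy, OpenCV 4.12 (cv2) and the standard library are available. Lean on these libraries where they do the work, as an engineer would, in place of code of your own. Each camera call takes 0.05 s, during which the arm holds its last target. There are 200 camera calls.

## Task

Two reversible jaw plates hang on pin stands. One of them has its orange ribbed side out, away from the backplate: take it off its pins, turn it round, and hang it back on both pins of the same stand, upright and flat against the backplate, with its bare metal side out like the other plate. Leave the other plate as it is.

Things in the scene. Friction and masses are not known exactly. Their poses are not given: they have to be found in the camera images.
- plate: Plate to turn, orange ribs out. Panel 100 mm wide, 120 high, 12 thick; 0.35 kg. Bare top tab, gripped from above across its thickness: 44 wide, 10 thick, 60 to 112 above panel centre. Holes on the centre line: dia 30 at 32 above panel centre, dia 38 at 28 below. Origin: panel centre, mid-thickness (tab's mid-thickness 1 mm to +x). x points out of the bare metal side, z up. Fits either side out.
- seat (a point): Point on the front face of the plate's own fixed stand, on the centre line, 100 mm above the table. x level, square into the backplate, z up. The hung plate's origin is level with it and 6 mm in front. Backplate 94 mm wide, 12 thick, top 55 above this point. Foot 130 wide, 12 high, reaching 45 in front. Lower pin: dia 20, axis 20 below this point, 37 long, last 9 tapering to dia 12.
- upper_pin (a point): Centre of the tip of the same stand's upper pin, which points level out of the backplate, along -x of these axes (same as the seat's), 40 mm above the seat: dia 14 mm, 37 long, last 9 tapering to dia 6. The plate hangs by its upper hole on this pin. With the holes centred on the pins it is 8 mm higher than when hanging: so it slides off and on freely.
- other_plate: The other plate, the same in shape, size and axes, hanging on a like stand of its own with its bare metal side out already. To be left alone.
Mind the look-alikes: they are no part of the job. What is shaped like the plate but blue is not meant.

How it is judged:
At the end, for the whole second after the job is handed in: The plate hangs at rest on both pins of its own stand with its bare metal side out: its back within 8 mm of the backplate, its centre within 15 mm sideways and 10 mm in height of the hanging place, upright and facing straight out within 10 degrees (x of seat in the frame of plate between -0.014 and -0.002 m and y of plate in the frame of seat between -0.015 and 0.015 m and z of plate in the frame of seat between -0.01 and 0.01 m and angle between the x axis of plate and the x axis of seat, either way round below 0.175 rad and angle between plate's own z axis and vertical below 0.175 rad and linear speed of plate below 0.03 m/s); the robot touches nothing.
It fails at once if the other plate is knocked or moved by more than 20 mm (distance of other_plate from where it was at the start of the episode above 0.02 m).
It also fails if it takes over 40 s, if anything falls off the work surface, if the arm or the gripper's body presses on something with over 40 N, if the wrist force passes 120 N, or if a joint passes its speed limit or range.

## Working session

There is one attempt and no reset: what is moved stays moved. The work goes in short steps, Python scripts to look and compute and a tool call to move; the robot and the scene stay as the last step left them, time stands still between calls to the robot, and variables do not carry over. Pictures are saved under pics/ and viewed, at most 10 in all, crops included, and the job is handed in when it is done.

Besides the shell and the picture viewer there is one more tool, called after "Call:" as name(argument=value, ...), one argument or row to a line, values as JSON. send_rows: Moves the arm, as the interface text tells. Its arguments: {"type":"object","properties":{"motion":{"type":"array"},"hand":{"type":"number"},"squeeze":{"type":"number"}},"required":["motion"]}

```bash
mkdir -p pics
cat > h.py <<'E'
import numpy as np, cv2
from cell import ctrl, eyes
def cloud(c):
    "world points for every pixel (NaN where no depth)"
    h,w=c["depth"].shape
    u,v=np.meshgrid(np.arange(w),np.arange(h))
    K=np.array([[c["fx"],0,c["cx"]],[0,c["fy"],c["cy"]],[0,0,1]],float)
    p=cv2.undistortPoints(np.stack([u,v],-1).reshape(-1,1,2).astype(float),K,np.array([c["k1"],0,0,0,0.])).reshape(h,w,2)
    d=c["depth"][...,None].astype(float)
    P=np.concatenate([p*d,d],-1)
    P[c["depth"]<=0]=np.nan
    R=cv2.Rodrigues(np.array(c["rvec"],float))[0]
    return (P-np.array(c["tvec"],float).ravel())@R
E
python3 - <<'E'
from h import *
s=ctrl.read_state(); print(s)
for n in("side","top"):
    c=eyes.camera(n); cv2.imwrite(f"pics/{n}0.png",c["frame"]); np.savez(f"{n}0.npz",**c)
    R=cv2.Rodrigues(np.array(c["rvec"],float))[0]; print(n,c["fx"],c["k1"],-R.T@np.array(c["tvec"]).ravel(),R[2])
E
```

```text
{'clock': 0.0, 'q': array([ 1.42711626e+00,  3.59401788e-01,  1.10831624e-02, -3.56679447e-04,
       -1.22410118e+00, -2.88075328e-01]), 'qvel': array([-0.00053355, -0.00015579, -0.00176504,  0.00058507,  0.00107596,
        0.00017566]), 'joint_torque': array([ 7.96783661e-04, -5.83321953e+01,  2.93403000e+01,  6.93647057e+00,
       -6.02481028e-03, -2.19647703e-06]), 'eef_pos': array([0.28230135, 0.61261264, 0.23036344]), 'ee_rot': array([ 3.13994080e+00, -1.39803726e-04, -4.31876745e-01]), 'force': array([-0.49126104, -0.38156266,  1.63925593]), 'wrist_torque': array([-0.01332424, -0.01353801, -0.00093422]), 'gripper_force': 0.0, 'opening': 0.08562825421270152}
side 499.81859795351323 -0.04473614087684106 [0.52776709 0.75332593 0.57018327] [-7.51363311e-04 -8.81781696e-01 -4.71657160e-01]
top 401.4193845755802 -0.0841361439010123 [ 4.63808263e-01 -9.95078369e-05  1.00447591e+00] [ 0.06424653 -0.00486286 -0.99792221]
```

View pics/side0.png

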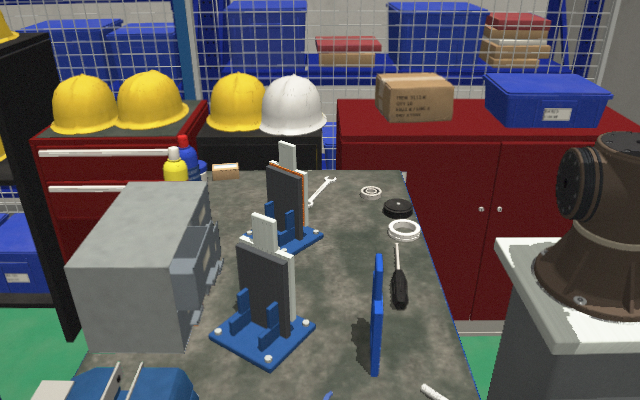

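View pics/top0.png

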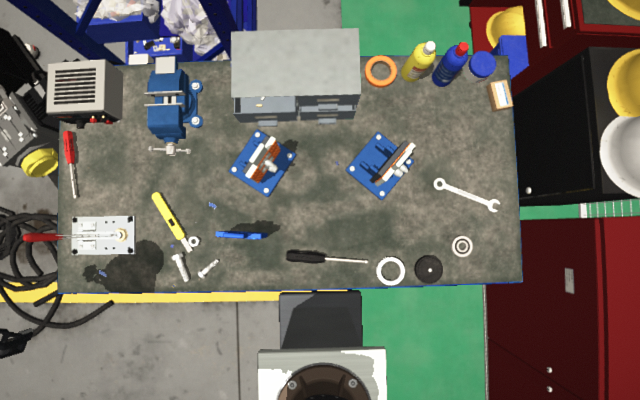

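The side view shows two stands, near at about (265,290) and far at (290,200). The top view shows them at about (263,163) and (380,165), with a blue decoy at (238,235). I'll zoom in to see which one has ribs out.

Run:
```python
from h import *
t=cv2.imread("pics/top0.png");s=cv2.imread("pics/side0.png")
a=cv2.resize(t[120:210,220:310],(390,390),interpolation=2);b=cv2.resize(t[120:210,335:425],(390,390),interpolation=2)
cv2.imwrite("pics/crop0.png",np.hstack([a,b]))
a=cv2.resize(s[130:370,200:340],(350,600),interpolation=2)
cv2.imwrite("pics/crop1.png",a)
```

```text
(no output)
```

View pics/crop0.png

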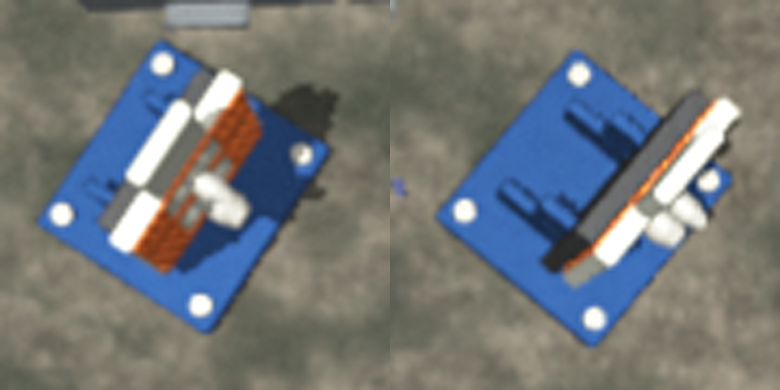

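View pics/crop1.png

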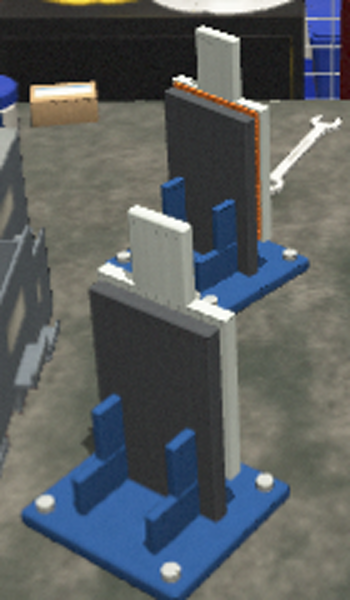

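The target is the left stand in the top view (the near one in the side view). Its orange ribs face out, toward the lower right. The right stand already has bare metal out. Next I'll measure the target.

```bash
cat >> h.py <<'E'
def comp(m,near):
    n,l,st,ce=cv2.connectedComponentsWithStats(m.astype(np.uint8),connectivity=8)
    k=[i for i in range(1,n) if st[i,4]>20]; k=min(k,key=lambda i:np.hypot(*(ce[i]-near)))
    return l==k
E
python3 - <<'E'
from h import *
def ld(n): return {k:v for k,v in np.load(f"{n}0.npz").items()}
t=ld("top");W=cloud(t);hsv=cv2.cvtColor(t["frame"],cv2.COLOR_BGR2HSV)
roi=np.zeros(W.shape[:2],bool);roi[125:200,225:300]=1
blue=roi&(hsv[...,0]>100)&(hsv[...,0]<125)&(hsv[...,1]>120)
z=W[...,2]
foot=roi&(z>0.004)&(z<0.03)&(blue|(hsv[...,1]<80))
q=W[roi&(z>0.005)&(z<0.022)&blue][:,:2]
r=cv2.minAreaRect((q*1000).astype(np.float32));print("foot rect mm",r,len(q), np.median(z[blue&(z<.03)]))
# tab: highest
tab=roi&(z>0.17)
print("tab n",tab.sum(),"z",np.nanmax(z[roi]),np.percentile(z[tab],[10,50,90]))
print("tab rect",cv2.minAreaRect((W[tab&(z>0.2)][:,:2]*1000).astype(np.float32)))
org=roi&(hsv[...,0]<15)&(hsv[...,1]>140)
p=W[org];p=p[np.isfinite(p).all(1)];m=p.mean(0);n=np.linalg.svd(p-m)[2][2];print("orange",m,n,np.degrees(np.arctan2(n[1],n[0])),np.std((p-m)@n),p[:,2].max())
white=roi&(hsv[...,1]<50)&(hsv[...,2]>150);print("white z hist",np.histogram(z[white],bins=np.arange(0,.26,.02)))
s=ld("side");V=cloud(s);hs=cv2.cvtColor(s["frame"],cv2.COLOR_BGR2HSV)
R=np.zeros(V.shape[:2],bool);R[240:335,232:300]=1
gm=R&(hs[...,2]<100)&(hs[...,1]<60)&(V[...,2]>.02)
p=V[gm];p=p[np.isfinite(p).all(1)];m=np.median(p,0)
for _ in range(5):
    n=np.linalg.svd(p-p.mean(0),full_matrices=False)[2][2];e=abs((p-p.mean(0))@n);p=p[e<max(.004,2*e.std()*.7)]
print("backplate back",p.mean(0),n,np.degrees(np.arctan2(n[1],n[0])),e.std(),len(p),p[:,2].max())
R[:]=0;R[213:253,246:282]=1
tb=R&(hs[...,2]>140)&(hs[...,1]<50)&(V[...,2]>.165)
p=V[tb];p=p[np.isfinite(p).all(1)]
print("tab side",len(p),p.mean(0),p.min(0),p.max(0))
pp=p[p[:,2]<.205];n=np.linalg.svd(pp-pp.mean(0),full_matrices=False)[2][2];print(n,np.degrees(np.arctan2(n[1],n[0])),pp.mean(0))
tp=p[p[:,2]>p[:,2].max()-.006];print("tab top",tp.mean(0),cv2.minAreaRect((tp[:,:2]*1000).astype(np.float32)))
c=W[40:125,225:365];print("cabinet z",np.nanpercentile(c[...,2],[50,90,99]),"cab front x at top",np.nanmin(c[c[...,2]>.15][:,0]), "drawers minx",np.nanmin(W[95:122,232:360][W[95:122,232:360][...,2]>.03][:,0]))
E
```

```text
foot rect mm ((623.3959350585938, 135.61813354492188), (119.56471252441406, 128.20870971679688), 55.35586929321289) 1190 0.012797548228668118
tab n 194 z 0.21617749928497113 [0.17888059 0.21018279 0.21402489]
tab rect ((611.3837280273438, 117.0245361328125), (10.343313217163086, 43.40812683105469), 54.222137451171875)
orange [0.60835913 0.11338443 0.10626093] [-0.5570753  -0.8302531  -0.01862529] -123.86044408792537 0.000986319467114881 0.16370085682328422
white z hist (array([112,  12,   1,   2,  41,   3,   2, 110,  92,   4, 108,   0]), array([0.  , 0.02, 0.04, 0.06, 0.08, 0.1 , 0.12, 0.14, 0.16, 0.18, 0.2 ,
       0.22, 0.24]))
backplate back [0.6151042  0.13754963 0.09997525] [-0.56276066 -0.82661836 -0.00159073] -124.24698080061337 0.0006011863584214116 2667 0.15544981601922964
tab side 345 [0.60252321 0.12852028 0.19666332] [0.58978439 0.1102817  0.1655679 ] [0.62795357 0.13717323 0.21320553]
[-0.45226383 -0.89186794  0.00538599] -116.88944366297484 [0.59924841 0.13131505 0.18769351]
tab top [0.6081274  0.12361286 0.21046415] ((608.3180541992188, 122.18976593017578), (9.977514266967773, 43.44169998168945), 54.65174865722656)
cabinet z [0.16470817 0.16748598 0.16922006] cab front x at top 0.704611510812115 drawers minx 0.7026772252747286
```

Call:
send_rows(
  motion=[
    [0,0,-40,0],
    [50,31,-40,0.02],
    [101,62,-40,0.04],
    [152,93,-40,0.06],
    [202,124,-40,0.08],
    [253,155,-40,0.1],
    [304,186,-40,0.12],
    [354,217,-40,0.14],
    [405,248,-40,0.15],
    [455,279,-40,0.16],
    [506,310,-40,0.167],
    [506,310,-40,0.167],
  ],
  hand=1,
  squeeze=80,
)

```text
clock: 1.6
eef_pos: [0.6135, 0.1162, 0.2701]
ee_rot: [3.14, 0.001, -0.604]
force: [-0.5, 0.4, -0.4]
opening: 0.0851
gripper_force: 0.0
```

Call:
send_rows(
  motion=[
    [0,0,0,0],
    [0,0,0,0],
    [0,0,0,0],
  ],
)

```text
clock: 1.98
eef_pos: [0.6119, 0.1209, 0.2716]
ee_rot: [-3.141, -0.0, -0.597]
force: [0.3, 0.1, 0.3]
opening: 0.0851
gripper_force: 0.0
```

Run:
```python
from h import *
s=ctrl.read_state(); print(s["clock"],s["q"],s["eef_pos"],s["ee_rot"],s["force"])
c=eyes.camera("side");cv2.imwrite("pics/s1.png",c["frame"][:,100:500])
```

```text
1.975 [ 5.07567883e-01  2.52474323e-01 -4.63012325e-02 -7.67353310e-05
 -1.27162323e+00  4.66250644e-01] [0.61187605 0.12086983 0.27155285] [-3.14120458e+00 -1.13201920e-04 -5.97000423e-01] [0.25389271 0.11513882 0.25863518]
```

View pics/s1.png

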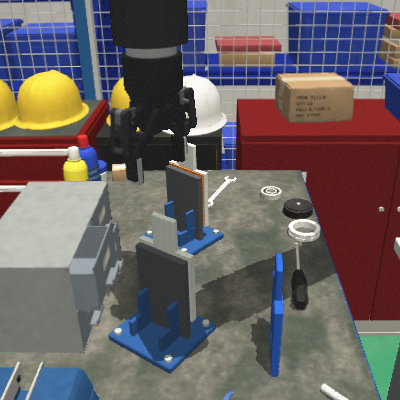

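Call:
send_rows(
  motion=[
    [1,1.5,30,0],
    [1,1.5,60,0],
    [1,1.5,85,0],
    [1,1.5,99,0],
    [1,1.5,99,0],
    [1,1.5,99,0],
  ],
)

```text
clock: 2.78
eef_pos: [0.613, 0.1183, 0.1735]
ee_rot: [-3.14, -0.001, -0.598]
force: [0.2, -0.1, 0.1]
opening: 0.0852
gripper_force: 0.0
```

Call:
send_rows(
  motion=[
    [0,0,0,0],
    [0,0,0,0],
    [0,0,0,0],
    [0,0,0,0],
    [0,0,0,0],
    [0,0,0,0],
    [0,0,0,0],
    [0,0,0,0],
  ],
  hand=0,
  squeeze=60,
)

```text
clock: 3.78
eef_pos: [0.6123, 0.1178, 0.1725]
ee_rot: [3.141, -0.0, -0.599]
force: [-1.4, -2.0, 2.9]
opening: 0.0091
gripper_force: 59.5
```

Run:
```python
from h import *
s=ctrl.read_state(); print(s["clock"],s["q"],s["eef_pos"],s["ee_rot"],s["force"],s["wrist_torque"],s["opening"])
c=eyes.camera("side");cv2.imwrite("pics/s2.png",cv2.resize(c["frame"][100:370,180:340],(320*3//2,540*3//2))[:600])
```

```text
3.775 [ 5.02815465e-01  3.17330799e-01 -1.88493153e-01  2.36163932e-04
 -1.06504878e+00  4.69094411e-01] [0.61229425 0.11775922 0.1724754 ] [ 3.14143109e+00 -1.49726778e-04 -5.98772019e-01] [-1.44659344 -1.96135304  2.93076611] [-0.63060651  0.52111207 -0.00152562] 0.00912098927594106
```

View pics/s2.png

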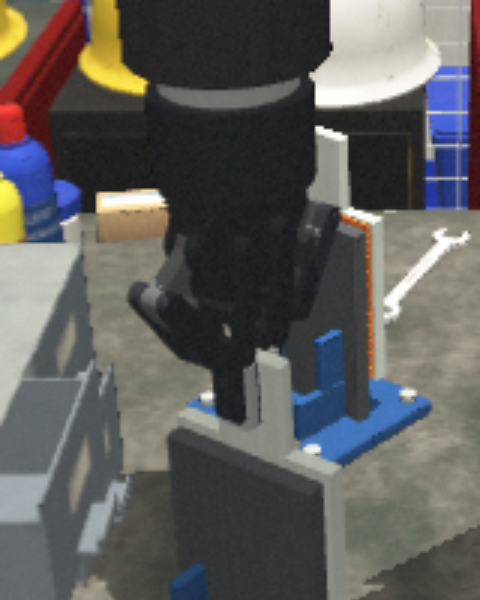

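The side view shows the fingers closed on the tab. The finger is at about cols 213–248 and the tab at about 220–293, so there may be a sideways offset of a few mm. I'll check the centre line from both views.

Run:
```python
from h import *
n=np.array([.5635,.8261]);t=np.array([-.8261,.5635])
def ld(n): return {k:v for k,v in np.load(f"{n}0.npz").items()}
for nm,roi in(("side",(205,345,210,320)),("top",(125,200,225,300))):
    c=ld(nm);V=cloud(c);a,b,l,r=roi
    V=V[a:b,l:r].reshape(-1,3);F=c["frame"][a:b,l:r].reshape(-1,3)
    N=V[:,:2]@n;T=V[:,:2]@t;Z=V[:,2]
    for lab,m in(("back face",(abs(N-.4605)<.004)&(Z>.03)&(Z<.15)),("panel top",(abs(N-.4425)<.008)&(Z>.15)&(Z<.163)),("front",(abs(N-.4365)<.003)&(Z>.04)&(Z<.15)),("tab",(abs(N-.4435)<.009)&(Z>.17)),("foot",(Z>.006)&(Z<.018)&(N>.38)&(N<.54))):
        if m.sum()>5:
            p=np.percentile(T[m],[1,99]);print(nm,lab,m.sum(),p,p.mean(),p[1]-p[0], "N",np.percentile(N[m],[2,50,98]))
s=ctrl.read_state()["eef_pos"][:2];print("tool",s@t,s@n)
```

```text
side back face 2549 [-0.53730713 -0.3881495 ] -0.46272831294987804 0.14915762839333252 N [0.4579553  0.46034618 0.46266559]
side panel top 437 [-0.55629186 -0.38511556] -0.47070370927503324 0.17117630734722095 N [0.43753157 0.44703824 0.45006371]
side front 68 [-0.55761621 -0.38482525] -0.4712207310960562 0.17279095809616063 N [0.43419197 0.43806524 0.43947536]
side tab 682 [-0.45561551 -0.41292484] -0.4342701789351787 0.04269067207145777 N [0.44003639 0.44736565 0.44912707]
side foot 1627 [-0.5933023  -0.37031683] -0.48180956321051205 0.2229854717897412 N [0.40703646 0.47376056 0.52187066]
top panel top 206 [-0.48800916 -0.38990242] -0.4389557893635431 0.09810674140372966 N [0.43482681 0.43998572 0.45028984]
top front 301 [-0.48717079 -0.38989162] -0.4385312042024502 0.09727916481173982 N [0.43453656 0.43675407 0.43897314]
top tab 194 [-0.46006649 -0.41736303] -0.43871475940631854 0.042703464083998444 N [0.43628763 0.43769467 0.44562465]
top foot 1404 [-0.50223348 -0.37469979] -0.43846663197506686 0.12753369190960506 N [0.40455802 0.44028538 0.51988689]
tool -0.43946624836333986 0.4423046673360392
```

Run:
```python
from h import *
n=np.array([.5635,.8261]);t=np.array([-.8261,.5635])
c=eyes.camera("side");V=cloud(c)[150:260,230:310].reshape(-1,3)
F=c["frame"][150:260,230:310].reshape(-1,3).max(1)
N=V[:,:2]@n;T=V[:,:2]@t;Z=V[:,2]
for z0 in(.174,.180,.186,.192,.198,.204):
    m=(N>.44)&(N<.5)&(Z>z0)&(Z<z0+.006)
    d=m&(F<90); w=m&(F>140)&(N<.455)
    print(z0,d.sum(),w.sum(),"finger",np.percentile(T[d],[3,97]) if d.any() else 0,"white",np.percentile(T[w],[3,97]) if w.any() else 0,"N",np.median(N[d]))
```

```text
0.174 11 12 finger [-0.44027877 -0.42609411] white [-0.42750651 -0.4142802 ] N 0.45792929594722964
0.18 37 10 finger [-0.44303877 -0.42709003] white [-0.42558796 -0.41363142] N 0.4597027985144937
0.186 39 7 finger [-0.44405098 -0.42741852] white [-0.42546245 -0.41340438] N 0.46055889665521066
0.192 42 12 finger [-0.44414043 -0.42674954] white [-0.42469446 -0.41356958] N 0.46040359661398667
0.198 40 7 finger [-0.44429673 -0.42724454] white [-0.42276274 -0.41397646] N 0.46031438420713705
0.204 26 20 finger [-0.43679243 -0.42657202] white [-0.42689281 -0.41429711] N 0.4592600447196973
```

The tool sits about 2 mm to the −t side of the tab centre, which I can compensate when re-hanging. Next: lift 8 mm and slide off.

Call:
send_rows(
  motion=[
    [0,0,-3,0],
    [0,0,-6,0],
    [0,0,-8,0],
    [0,0,-8,0],
    [0,0,-8,0],
  ],
)

```text
clock: 4.5
eef_pos: [0.6122, 0.1179, 0.1802]
ee_rot: [3.141, 0.0, -0.599]
force: [-0.1, 0.5, -3.8]
opening: 0.0095
gripper_force: 58.6
```

Call:
send_rows(
  motion=[
    [0,5,0,0],
    [0,12,0,0],
    [0,20,0,0],
    [0,30,0,0],
    [0,42,0,0],
    [0,56,0,0],
    [0,75,0,0],
    [0,95,0,0],
    [0,112,0,0],
    [0,120,0,0],
    [0,120,0,0],
    [0,120,0,0],
  ],
)

```text
clock: 6.0
eef_pos: [0.5451, 0.0191, 0.1804]
ee_rot: [-3.141, -0.0, -0.599]
force: [0.5, -0.2, -4.4]
opening: 0.0094
gripper_force: 58.6
```

Run:
```python
from h import *
s=ctrl.read_state(); print(s["clock"],s["q"],s["eef_pos"],s["ee_rot"],s["force"],s["wrist_torque"],s["opening"])
c=eyes.camera("side");cv2.imwrite("pics/s3.png",c["frame"][:,150:500])
```

```text
6.0 [ 3.94334221e-01  1.86471984e-01 -3.48353864e-01  4.16134849e-05
 -1.03552582e+00  5.77748491e-01] [0.54507326 0.01906336 0.18038497] [-3.14123971e+00 -2.72839555e-04 -5.98692445e-01] [ 0.52071559 -0.1611111  -4.4012384 ] [0.0349985  0.00429016 0.06307591] 0.00944801254247516
```

View pics/s3.png

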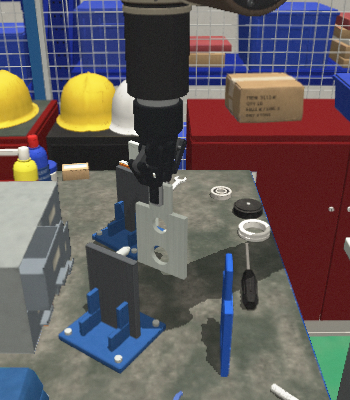

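The plate is off the pins and hangs upright at about (163,240), with its bare back facing the camera. Now I'll turn it half round.

Call:
send_rows(
  motion=[
    [0,0,0,0.08],
    [0,0,0,0.22],
    [0,0,0,0.36],
    [0,0,0,0.5],
    [0,0,0,0.64],
    [0,0,0,0.78],
    [0,0,0,0.92],
    [0,0,0,1.06],
    [0,0,0,1.2],
    [0,0,0,1.34],
    [0,0,0,1.48],
    [0,0,0,1.56],
  ],
)

```text
clock: 7.55
eef_pos: [0.5449, 0.0193, 0.1801]
ee_rot: [3.141, -0.0, -2.162]
force: [0.5, 1.1, -4.2]
opening: 0.0089
gripper_force: 58.6
```

Call:
send_rows(
  motion=[
    [0,0,0,0.08],
    [0,0,0,0.22],
    [0,0,0,0.36],
    [0,0,0,0.5],
    [0,0,0,0.64],
    [0,0,0,0.78],
    [0,0,0,0.92],
    [0,0,0,1.06],
    [0,0,0,1.2],
    [0,0,0,1.34],
    [0,0,0,1.48],
    [0,0,0,1.58],
  ],
)

```text
clock: 9.05
eef_pos: [0.5449, 0.0193, 0.1801]
ee_rot: [-3.141, -0.0, 2.541]
force: [-0.4, -0.3, -3.8]
opening: 0.0089
gripper_force: 58.6
```

Call:
send_rows(
  motion=[
    [0,0,0,0],
    [0,0,0,0],
    [0,0,0,0],
  ],
)

```text
clock: 9.43
eef_pos: [0.5447, 0.0189, 0.1803]
ee_rot: [-3.142, -0.0, 2.546]
force: [0.1, 0.3, -3.0]
opening: 0.0095
gripper_force: 58.6
```

Run:
```python
from h import *
n=np.array([.5635,.8261]);t=np.array([-.8261,.5635])
s=ctrl.read_state(); e=s["eef_pos"];print(s["clock"],s["q"],e,s["ee_rot"],s["force"],e[:2]@n,e[:2]@t)
for nm in("side","top"):
    c=eyes.camera(nm);cv2.imwrite(f"pics/{nm}4.png",c["frame"]);V=cloud(c);H=cv2.cvtColor(c["frame"],cv2.COLOR_BGR2HSV)
    N=V[...,:2]@n;T=V[...,:2]@t;Z=V[...,2]
    m=(abs(N-(e[:2]@n))<.015)&(Z>.05)&(Z<.165)&(abs(T-e[:2]@t)<.07)
    if m.sum()>5:
        q=V[m];p=np.percentile(T[m],[1,99]);u=np.linalg.svd(q-q.mean(0),full_matrices=False)[2][2]
        print(nm,m.sum(),p,p.mean(),"Z",np.percentile(Z[m],[1,99]),"normal",u,np.degrees(np.arctan2(u[1],u[0])),"N",np.percentile(N[m],[5,50,95]))
    # upper pin / stand
    m=(abs(N-.42)<.028)&(Z>.12)&(Z<.155)&(abs(T+.438)<.03)
    if m.sum()>3: print(nm,"upper pin",m.sum(),"N",np.percentile(N[m],[2,98]),"T",np.percentile(T[m],[5,95]),"Z",np.nanmax(Z[m]))
    m=(abs(N-.42)<.028)&(Z>.03)&(Z<.1)&(abs(T+.438)<.03)
    if m.sum()>3: print(nm,"lower pin",m.sum(),"N",np.percentile(N[m],[2,98]),"T",np.percentile(T[m],[5,95]),"Z",np.nanmax(Z[m]))
```

```text
9.425 [ 3.94255959e-01  1.86276982e-01 -3.48884499e-01 -8.06339311e-06
 -1.03568966e+00 -2.56088337e+00] [0.54471231 0.01888718 0.18026462] [-3.14155063e+00 -3.58698120e-05  2.54575746e+00] [ 0.11251919  0.29795386 -2.99075611] 0.32254809002234 -0.43934391126037603
side 2563 [-0.48862082 -0.38976145] -0.4391911338457647 Z [0.05125778 0.16419745] normal [-0.55078795 -0.83463697  0.00370888] -123.42134670415967 N [0.3219648  0.32939799 0.33158347]
side upper pin 91 N [0.41151127 0.43968868] T [-0.43811822 -0.42837956] Z 0.1527908833337175
top 24 [-0.40885326 -0.39296846] -0.4009108609290525 Z [0.05280755 0.16189565] normal [-0.69783103 -0.71625554  0.003138  ] -134.2535201383174 N [0.31860572 0.31874721 0.321215  ]
```

View pics/side4.png

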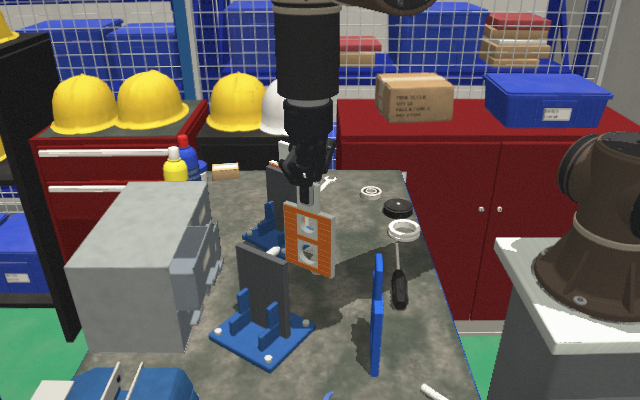

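The plate is turned, with the orange side now facing the backplate. In the same camera, its centre line needs +5 mm sideways and 116–118 mm inward.

Call:
send_rows(
  motion=[
    [2,5,0,0.003],
    [5,20,0,0.006],
    [5,40,0,0.006],
    [5,60,0,0.006],
    [5,70,0,0.006],
    [5,76,0,0.006],
    [5,82,0,0.006],
    [5,88,0,0.006],
    [5,92,0,0.006],
    [5,92,0,0.006],
  ],
)

```text
clock: 10.78
eef_pos: [0.5924, 0.0978, 0.1803]
ee_rot: [3.142, 0.0, 2.538]
force: [-0.6, 0.1, -4.4]
opening: 0.0095
gripper_force: 58.7
```

Run:
```python
from h import *
n=np.array([.5635,.8261]);t=np.array([-.8261,.5635])
s=ctrl.read_state(); e=s["eef_pos"];print(s["clock"],e,s["ee_rot"],s["force"],s["wrist_torque"],e[:2]@n,e[:2]@t)
a=eyes.camera("side")["frame"][160:340,200:350];b=eyes.camera("top")["frame"][120:210,220:310]
cv2.imwrite("pics/s5.png",np.hstack([cv2.resize(a,(400,480)),cv2.resize(b,(400,480))]))
```

```text
10.775 [0.59235508 0.09777075 0.1802968 ] [3.14155639e+00 7.93775939e-06 2.53840053e+00] [-0.61703149  0.07300463 -4.37995035] [ 0.02979915  0.03801012 -0.00857252] 0.4145605037086693 -0.43425071257701536
```

View pics/s5.png

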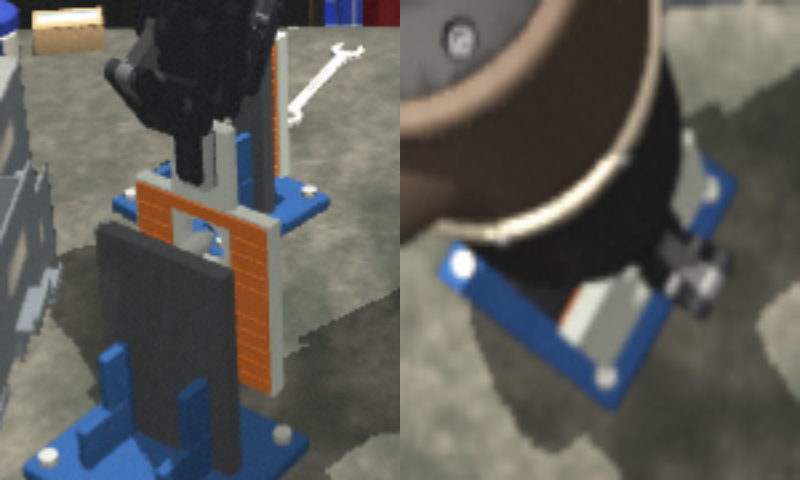

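The pin is in the upper hole at about (205,240) in the crop, with no contact force. Going in.

Call:
send_rows(
  motion=[
    [0,5,0,0],
    [0,10,0,0],
    [0,15,0,0],
    [0,20,0,0],
    [0,23,0,0],
    [0,24,0,0],
    [0,24,0,0],
    [0,24,0,0],
  ],
)

```text
clock: 11.88
eef_pos: [0.6058, 0.1173, 0.1804]
ee_rot: [-3.142, 0.0, 2.538]
force: [-0.3, 0.2, -4.7]
opening: 0.0091
gripper_force: 58.7
```

Call:
send_rows(
  motion=[
    [0,0,2,0],
    [0,0,4,0],
    [0,0,6,0],
    [0,0,7,0],
    [0,0,7,0],
    [0,0,7,0],
  ],
)

```text
clock: 12.62
eef_pos: [0.6059, 0.1175, 0.1734]
ee_rot: [3.142, 0.0, 2.538]
force: [0.7, 0.2, -3.9]
opening: 0.0097
gripper_force: 58.7
```

Call:
send_rows(
  motion=[
    [0,1,1,0],
    [0,1,1.5,0],
    [0,1,1.5,0],
    [0,1,1.5,0],
  ],
)

```text
clock: 13.12
eef_pos: [0.6066, 0.1182, 0.1724]
ee_rot: [3.141, 0.0, 2.539]
force: [-2.8, -0.1, 4.0]
opening: 0.0095
gripper_force: 59.7
```

Call:
send_rows(
  motion=[
    [0,0,0,0],
    [0,0,0,0],
    [0,0,0,0],
    [0,0,0,0],
    [0,0,0,0],
    [0,0,0,0],
    [0,0,0,0],
    [0,0,0,0],
  ],
  hand=1,
)

```text
clock: 14.12
eef_pos: [0.6065, 0.1183, 0.1718]
ee_rot: [3.142, 0.0, 2.538]
force: [-0.2, 0.3, 0.1]
opening: 0.0856
gripper_force: 0.0
```

Call:
send_rows(
  motion=[
    [0,0,-15,0],
    [0,0,-40,0],
    [0,0,-80,0],
    [0,0,-120,0],
    [-40,-30,-120,0],
    [-80,-70,-120,0],
    [-100,-130,-120,0],
    [-100,-190,-120,0],
    [-100,-200,-120,0],
    [-100,-200,-120,0],
  ],
)

```text
clock: 15.38
eef_pos: [0.5753, -0.1038, 0.2931]
ee_rot: [3.14, 0.001, 2.537]
force: [0.4, 0.4, 0.2]
opening: 0.0854
gripper_force: 0.0
```

Run:
```python
from h import *
n=np.array([.5635,.8261]);t=np.array([-.8261,.5635])
s=ctrl.read_state();print(s["clock"],s["eef_pos"],s["force"])
F=[]
for nm in("side","top"):
    c=eyes.camera(nm);F.append(c["frame"]);V=cloud(c)
    N=V[...,:2]@n;T=V[...,:2]@t;Z=V[...,2]
    for l,m in(("tab",(abs(N-.4425)<.015)&(Z>.17)&(Z<.24)&(abs(T+.438)<.04)),("panel",(abs(N-.436)<.012)&(Z>.04)&(Z<.163)&(abs(T+.438)<.07))):
        if m.sum()>5: p=np.percentile(T[m],[1,99]);print(nm,l,m.sum(),p,p.mean(),"Z",np.percentile(Z[m],[1,99]),"N",np.percentile(N[m],[5,50,95]))
a=F[0][160:340,200:350];b=F[1][120:210,220:310]
cv2.imwrite("pics/s6.png",np.hstack([cv2.resize(a,(400,480)),cv2.resize(b,(400,480))]))
```

```text
15.375 [ 0.57534315 -0.10376027  0.29314582] [0.36496669 0.44552706 0.20458974]
side tab 676 [-0.45545525 -0.41277279] -0.4341140207300702 Z [0.17104565 0.21186443] N [0.4388042  0.44494672 0.44654415]
side panel 823 [-0.48304367 -0.38444614] -0.43374490354368067 Z [0.04272207 0.1625135 ] N [0.43636451 0.44477477 0.44748279]
```

View pics/s6.png

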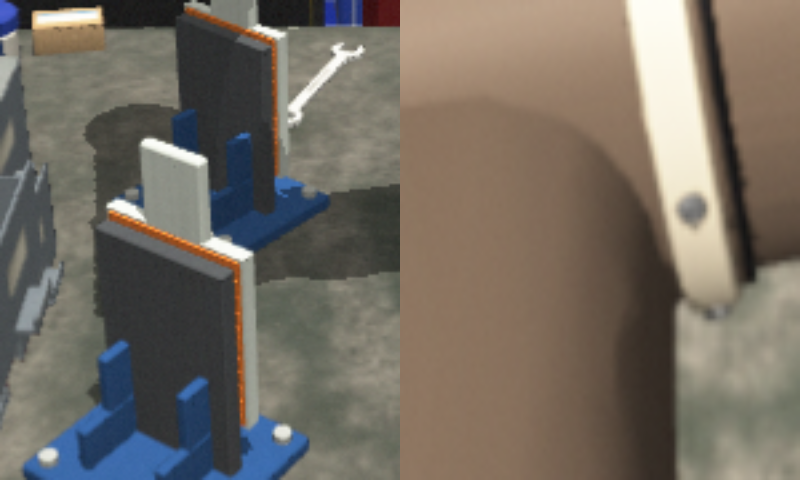

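The plate hangs flat and bare side out. Its sideways position matches the original to within 1 mm, and the arm is clear. Handing in.

Call:
send_rows(
  motion=[
    [0,0,0,0],
    [0,0,0,0],
    [0,0,0,0],
  ],
)

```text
clock: 15.85
eef_pos: [0.5756, -0.1027, 0.2916]
ee_rot: [-3.141, -0.0, 2.539]
force: [-0.2, -0.1, 0.9]
opening: 0.0852
gripper_force: 0.0
```

```bash
python3 -c "
from h import *
print(ctrl.job_done())"
```

```text
the job is handed in; nothing more can be done
None
```

The plate now hangs on both pins of its own stand, bare metal side out and flat against the backplate, and I handed the job in at about 16 s without touching the other plate; no verdict was returned.

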